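# Line up the sample bolts on the stock rail by size

## Robot

A 6-joint arm with a two-finger parallel gripper is mounted at the origin on the work surface. World frame = base frame: x ahead of the robot, y to its left, z up, the work surface at z = 0. Lengths are in m, angles in rad, forces in N, time in s.
With the tool pointing down it reaches from about 0.3 to 0.75 m from the base axis. Payload 8.5 kg.
Tool frame: the origin (TCP) lies midway between the tips of the shut fingers; the grasp point (between the pads) lies 19 mm behind it; x points along the fingers, y is the direction in which the jaws open and shut, and the axes are right-handed (so a half turn about x gives the same grasp; the last joint's range is limited). The gripper opens to 85 mm and grips with 20 to 120 N. Pads are 22 mm wide; open, the fingers measure 114 mm over their backs; the gripper's body (76 mm by 85 mm) begins 54 mm behind the grasp point. The pads swing forward as they close: fully open they stand 13 mm farther back than shut.
Start: joints at [0.922, 0.381, 1.297, -0, 1.464, -0.215], TCP at [0.231, 0.499, 0.205] pointing down, gripper open.
Joint ranges: [-3.11, 3.11], [-0.89, 2.33], [0.22, 2.48], [-1.42, 4.56], [0.17, 2.85], [-2.88, 2.88]. Speed limits (rad/s): [2.39, 2.39, 3.14, 3.14, 3.14, 3.14].

## Interface

Orientations are given as [roll, pitch, yaw] about the fixed x, y, z axes, in that order (R = Rz(yaw) Ry(pitch) Rx(roll)).
In Python, from cell import r, planner, imaging, job gives the robot as it stands. Calls block until the motion is done:
- r.reach(position, orientation): joint-space move of the TCP to a pose.
- r.move_straight(position, attitude=None, speed=0.15, stop_force=None): straight line of the TCP; attitude=None keeps the orientation; speed is the mean speed in m/s. With stop_force (N) it stops when the force on the tool has changed by that much, and returns True; else False.
- r.goto_joints(angles): joint-space move.
- r.gripper_to(opening, squeeze=None): finger opening in m; squeeze is the grip in N (None keeps the last); returns when the fingers have stopped.
- r.hold(seconds).
- planner.ik(position, orientation): joint angles nearest the present ones, or None.
- r.get_state(): the state.
- imaging.capture(name): name is "scene" or "side" or "wrist"; returns a dict with "img" (420x560x3 uint8, red, green, blue), "z_map" (420x560 float32, m along the optical axis (not along the pixel's ray), 0 where there is no reading), "camera_matrix" (3x3 intrinsics, pixels), "T" (4x4, takes a point from camera to world coordinates); the wrist camera has in their place "mount" (4x4, takes a point from camera to tool coordinates, whose origin is the TCP and whose axes are the tool frame's). Camera axes: x right, y down, z forward; pixel columns grow to the right and rows downward; lengths in m; the calibration is good to about 2 mm. The wrist camera is an equidistant fisheye: a pixel r from the principal point sees the ray r / f radians off the axis. A picture is of the moment at which its call begins: read the wrist's pose just before it.
A pose or a line that the arm cannot do raises r.Unreachable and nothing moves.
- job.sign_off(): hands the job in, once; it reports no verdict.
The state is a dict: "clock": time; "joint_pos": joint angles; "dq": joint speeds; "joint_efforts": joint torques, N m; "eef_pos": TCP position; "ee_rot": TCP orientation; "contact_force": force on the tool from outside, world axes, zero at the start; "torque": the same for the moment, N m; "grip_width": finger opening in m.
Only numpy, scipy, OpenCV 4.12 (cv2) and the standard library are available. Lean on these libraries where they do the work, as an engineer would, in place of code of your own. Each camera call takes 0.05 s, during which the arm holds its last target.

## Task

Stand the four loose hex bolts upright on their heads in the small blue trays on the rail, one near the middle of each tray, in order of size: the tallest in the tray next to the upright end stop, then smaller and smaller to the shortest at the other end. Leave the glass jar where it is.

Things in the scene. Friction and masses are not known exactly. Their poses are not given: they have to be found in the camera images.
- bolt_a_mid (a point): smallest of four dark steel hex bolts, standing upright on its hexagonal head with the threaded shank pointing up; 60 mm tall overall: head 24 mm across flats and 10 mm high, round shank 16 mm in diameter and 50 mm long above it. This point is on its axis, half-way up (30 mm above its underside); z runs up the shank.
- bolt_b_mid (a point): second smallest of four dark steel hex bolts, standing upright on its hexagonal head with the threaded shank pointing up; 81.5 mm tall overall: head 27 mm across flats and 11.5 mm high, round shank 18 mm in diameter and 70 mm long above it. This point is on its axis, half-way up (40.75 mm above its underside); z runs up the shank.
- bolt_c_mid (a point): second largest of four dark steel hex bolts, standing upright on its hexagonal head with the threaded shank pointing up; 102.5 mm tall overall: head 30 mm across flats and 12.5 mm high, round shank 20 mm in diameter and 90 mm long above it. This point is on its axis, half-way up (51.25 mm above its underside); z runs up the shank.
- bolt_d_mid (a point): largest of four dark steel hex bolts, standing upright on its hexagonal head with the threaded shank pointing up; 124 mm tall overall: head 34 mm across flats and 14 mm high, round shank 22 mm in diameter and 110 mm long above it. This point is on its axis, half-way up (62 mm above its underside); z runs up the shank.
- tray_1: one of four equal shallow square blue plastic trays fixed in a row on the aluminium rail, 60 mm square outside, 52 mm inside, rim 9 mm above its underside, floor 4 mm above its underside. The origin is the centre of its underside, on the 25 mm high rail (80 mm wide, 430 mm long); y runs along the row, x across it, z up. Neighbouring trays are about 88 mm apart; they stand in the order tray_1, tray_2, tray_3, tray_4 along -y of the rail.
- tray_2: one of four equal shallow square blue plastic trays fixed in a row on the aluminium rail, 60 mm square outside, 52 mm inside, rim 9 mm above its underside, floor 4 mm above its underside. The origin is the centre of its underside, on the 25 mm high rail (80 mm wide, 430 mm long); y runs along the row, x across it, z up. Neighbouring trays are about 88 mm apart; they stand in the order tray_1, tray_2, tray_3, tray_4 along -y of the rail.
- tray_3: one of four equal shallow square blue plastic trays fixed in a row on the aluminium rail, 60 mm square outside, 52 mm inside, rim 9 mm above its underside, floor 4 mm above its underside. The origin is the centre of its underside, on the 25 mm high rail (80 mm wide, 430 mm long); y runs along the row, x across it, z up. Neighbouring trays are about 88 mm apart; they stand in the order tray_1, tray_2, tray_3, tray_4 along -y of the rail.
- tray_4: one of four equal shallow square blue plastic trays fixed in a row on the aluminium rail, 60 mm square outside, 52 mm inside, rim 9 mm above its underside, floor 4 mm above its underside. The origin is the centre of its underside, on the 25 mm high rail (80 mm wide, 430 mm long); y runs along the row, x across it, z up. Neighbouring trays are about 88 mm apart; they stand in the order tray_1, tray_2, tray_3, tray_4 along -y of the rail.
- stop: upright steel end stop fixed at one end of the rail (which end varies): a plate 60 mm wide across the rail, 8 mm thick, standing on a 60 x 36 x 4 mm foot and 54 mm high over all. Origin: centre of the foot's underside, on the rail, about 61 mm beyond the centre of the end tray. The other end has only the flat foot plate.
- jar: closed amber glass jar with a steel cap, 64 mm in diameter, 85 mm tall, standing to the left or right of the work; origin at the centre of its underside. Not part of the job.
There are look-alikes about, which are no part of the job. Leave any red look-alike of the part that bears bolt_b_mid alone.

How it is judged:
By the outcome, as a careful person would: the job done as asked, in the order asked, and still so for the second after the job is handed in, with the robot touching nothing.
It also fails if it takes over 112 s, if anything falls off the work surface, if the arm or the gripper's body presses on something with over 40 N, if the wrist force passes 120 N, or if a joint passes its speed limit or range.

## Working session

There is one attempt and no reset: what is moved stays moved. The work goes in short steps, each a Python script; the robot and the scene stay as the last script left them, time stands still between calls to the robot, and variables do not carry over. Pictures are saved under pics/ and viewed, and the job is handed in when it is done.

```bash
ls; mkdir -p pics
python3 - <<'E'
from cell import r, planner, imaging, job
import cv2, numpy as np
for n in ["scene","side","wrist"]:
    st=r.get_state()
    c=imaging.capture(n)
    np.savez(f"pics/{n}0.npz",**c)
    cv2.imwrite(f"pics/{n}0.png",c["img"][:,:,::-1])
    print(n,c["camera_matrix"].round(1).tolist(),(c["T"] if "T" in c else c["mount"]).round(3).tolist(),(c["z_map"]>0).mean())
print(st["clock"],st["eef_pos"],st["ee_rot"],st["grip_width"])
E
```

```text
pics
scene [[474.0, 0.0, 277.3], [0.0, 474.0, 215.8], [0.0, 0.0, 1.0]] [[-0.859, 0.308, -0.408, 1.115], [0.511, 0.487, -0.708, 0.972], [-0.02, -0.817, -0.576, 0.859], [0.0, 0.0, 0.0, 1.0]] 0.9959991496598639
side [[455.1, 0.0, 282.8], [0.0, 455.1, 209.3], [0.0, 0.0, 1.0]] [[0.823, -0.337, 0.457, 0.094], [-0.567, -0.463, 0.681, -0.694], [-0.018, -0.82, -0.573, 0.647], [0.0, 0.0, 0.0, 1.0]] 0.9960841836734694
wrist [[325.2, 0.0, 282.7], [0.0, 325.2, 208.1], [0.0, 0.0, 1.0]] [[0.0, -0.283, 0.959, -0.169], [1.0, -0.001, -0.0, 0.0], [0.002, 0.959, 0.283, -0.073], [0.0, 0.0, 0.0, 1.0]] 0.9915433673469388
0.1 [0.23100021 0.49881508 0.20419863] [-1.78087334  1.5695066  -2.21469475] 0.08560595135671088
```

View pics/scene0.png

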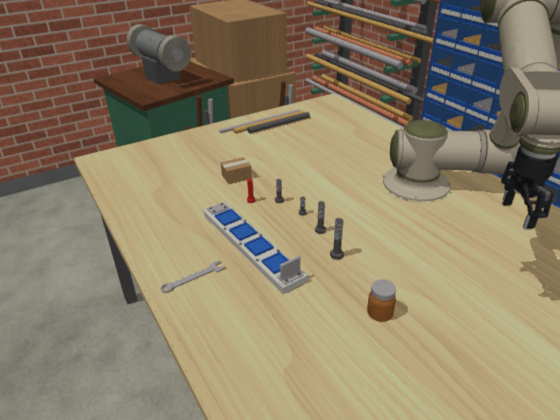

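View pics/side0.png

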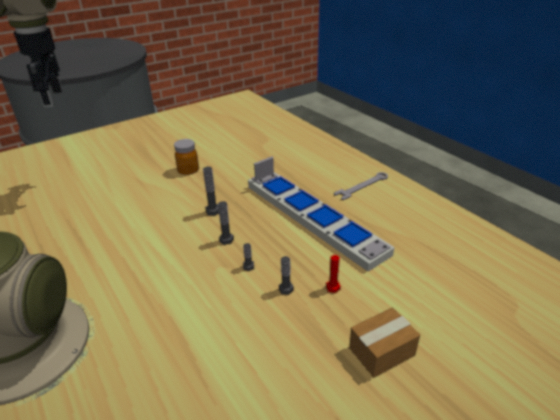

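View pics/wrist0.png

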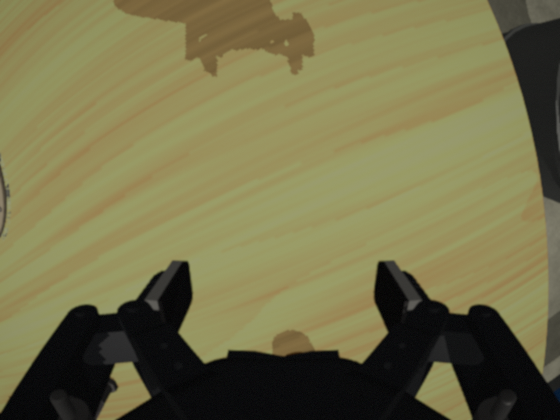

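```bash
cat > h.py <<'E'
import numpy as np, cv2
def world(c):
    K=c["camera_matrix"];T=c["T"];z=c["z_map"].astype(float)
    v,u=np.mgrid[:z.shape[0],:z.shape[1]]
    d=np.stack([(u-K[0,2])/K[0,0],(v-K[1,2])/K[1,1],np.ones_like(z)],-1)
    return (d*z[...,None])@T[:3,:3].T+T[:3,3]
def onplane(c,uv,zp):
    K=c["camera_matrix"];T=c["T"]
    d=T[:3,:3]@np.array([(uv[0]-K[0,2])/K[0,0],(uv[1]-K[1,2])/K[1,1],1.])
    return T[:3,3]+d*(zp-T[2,3])/d[2]
def analyse(c,tag):
    W=world(c); img=c["img"].astype(int)
    roi=(W[...,0]>.2)&(W[...,0]<.85)&(np.abs(W[...,1])<.45)&(c["z_map"]>0)
    blue=(roi&(img[...,2]>img[...,0]+60)&(img[...,2]>90)).astype(np.uint8)
    for nm,m,lo in (("blue",blue,60),("tall",(roi&(W[...,2]>.018)&(W[...,2]<.16)).astype(np.uint8),30)):
        n,l,s,ce=cv2.connectedComponentsWithStats(m)
        for i in range(1,n):
            if s[i,4]<lo: continue
            P=W[l==i]
            if nm=="blue":
                print(tag,nm,ce[i].round(1),s[i,4],onplane(c,ce[i],.031).round(4),"cloud z",np.median(P[:,2]).round(4),"rng",(P.max(0)-P.min(0)).round(3))
            else:
                q=P[P[:,2]>.025]
                if len(q)<10: continue
                C=c["T"][:2,3]
                uv=np.argwhere(l==i)[P[:,2]>.025][:,::-1].mean(0)
                a=onplane(c,uv,0)[:2]-C;a/=np.linalg.norm(a)
                rng=np.median((q[:,:2]-C)@a); near=np.percentile((q[:,:2]-C)@a,10)
                print(tag,nm,ce[i].round(1),s[i,4],"top",P[:,2].max().round(4),"medxy",(C+a*rng).round(4),"dir",a.round(3),"col",np.median(img[l==i],0))
E
python3 - <<'E'
from h import *
for n in("scene","side"):
    c=dict(np.load(f"pics/{n}0.npz")); analyse(c,n)
    W=world(c);print(W[300:310,200:210,2].mean())
E
```

```text
scene blue [227.2 216.7] 238 [ 0.6592 -0.1242  0.031 ] cloud z 0.0303 rng [0.061 0.068 0.013]
scene blue [242.7 230.8] 265 [ 0.6521 -0.0358  0.031 ] cloud z 0.0305 rng [0.061 0.064 0.013]
scene blue [258.4 245.4] 306 [0.6461 0.0482 0.031 ] cloud z 0.03 rng [0.06  0.063 0.013]
scene blue [274.3 261.6] 280 [0.6433 0.1312 0.031 ] cloud z 0.0302 rng [0.061 0.068 0.013]
scene tall [235.9 167.7] 520 top 0.061 medxy [ 0.5133 -0.3551] dir [-0.413 -0.911] col [131.  104.5  72.5]
scene tall [250.  187.6] 111 top 0.0861 medxy [ 0.5379 -0.202 ] dir [-0.441 -0.898] col [124.  34.  29.]
scene tall [278.7 187.3] 107 top 0.0852 medxy [ 0.4601 -0.152 ] dir [-0.503 -0.864] col [82. 80. 77.]
scene tall [302.4 202.2] 75 top 0.0651 medxy [ 0.434  -0.0522] dir [-0.554 -0.833] col [97. 91. 88.]
scene tall [320.8 213.7] 175 top 0.1038 medxy [0.4411 0.0558] dir [-0.592 -0.806] col [84. 81. 79.]
scene tall [256.8 245.5] 2875 top 0.0828 medxy [0.6484 0.0481] dir [-0.451 -0.893] col [ 99. 102. 149.]
scene tall [337.8 234.8] 289 top 0.1271 medxy [0.4692 0.1752] dir [-0.63  -0.777] col [84. 82. 80.]
scene tall [3
[... 596 characters left out ...]
5] 4185 top 0.0812 medxy [ 0.6438 -0.0214] dir [0.633 0.775] col [ 87.  89. 131.]
side tall [209.1 186.6] 386 top 0.1273 medxy [0.46   0.1613] dir [0.393 0.92 ] col [67. 65. 64.]
side tall [223.4 218.6] 331 top 0.1048 medxy [0.4328 0.0426] dir [0.417 0.909] col [64. 62. 62.]
side tall [246.9 253.2] 161 top 0.0625 medxy [ 0.428  -0.0617] dir [0.467 0.884] col [70. 68. 67.]
side tall [333.4 269.2] 279 top 0.084 medxy [ 0.5303 -0.2123] dir [0.671 0.742] col [107.  10.   4.]
side tall [284.9 270.6] 272 top 0.0839 medxy [ 0.4526 -0.1625] dir [0.559 0.829] col [69. 67. 66.]
side tall [383.6 338.7] 2838 top 0.0585 medxy [ 0.4963 -0.3806] dir [0.789 0.615] col [140. 102.  55.]
0.00022187845035281594
```

```bash
cat >> h.py <<'E'
B=dict(D=(.4646,.168,.068),C=(.437,.0492,.060),B=(.4563,-.1573,.050),A=(.431,-.057,.040)) # x,y,grasp height
H=dict(D=.124,C=.1025,B=.0815,A=.060)
T=dict(D=(.640,.1335),C=(.645,.0472),B=(.651,-.0371),A=(.658,-.1253))
E
python3 - <<'E'
from h import *
from cell import r, planner, imaging
for yaw in(-np.pi/2+.07,np.pi/2+.07):
    for k in "DCBA":
        for p in ([*B[k][:2],B[k][2]-.019],[*B[k][:2],B[k][2]+.13],[*T[k],B[k][2]+.13],[*T[k],B[k][2]+.01]):
            q=planner.ik(p,[0,np.pi/2,yaw]); print(k,None if q is None else np.round(q,2).tolist())
E
```

```text
D [0.11, 0.47, 1.68, -0.0, 1.0, 0.04]
D [0.11, 0.29, 1.46, -0.0, 1.39, 0.04]
D [0.02, 0.57, 0.99, -0.0, 1.58, -0.05]
D [0.02, 0.66, 1.17, -0.0, 1.31, -0.05]
C [-0.16, 0.41, 1.83, -0.0, 0.9, -0.23]
C [-0.16, 0.2, 1.61, -0.0, 1.33, -0.23]
C [-0.11, 0.56, 1.03, -0.0, 1.55, -0.18]
C [-0.11, 0.66, 1.2, -0.0, 1.28, -0.18]
B [-0.58, 0.48, 1.73, -0.0, 0.93, -0.65]
B [-0.58, 0.28, 1.52, -0.0, 1.34, -0.65]
B [-0.24, 0.58, 1.03, -0.0, 1.54, -0.31]
B [-0.24, 0.68, 1.2, -0.0, 1.27, -0.31]
A [-0.41, 0.44, 1.87, -0.0, 0.84, -0.48]
A [-0.41, 0.21, 1.66, -0.0, 1.27, -0.48]
A [-0.36, 0.62, 0.98, -0.0, 1.54, -0.43]
A [-0.36, 0.72, 1.15, -0.0, 1.28, -0.43]
D None
D None
D None
D None
C None
C None
C None
C None
B [-0.58, 0.48, 1.73, 0.0, 0.93, 2.49]
B [-0.58, 0.28, 1.52, 0.0, 1.34, 2.49]
B [-0.24, 0.58, 1.03, 0.0, 1.54, 2.83]
B [-0.24, 0.68, 1.2, 0.0, 1.27, 2.83]
A [-0.41, 0.44, 1.87, 0.0, 0.84, 2.67]
A [-0.41, 0.21, 1.66, 0.0, 1.27, 2.67]
A [-0.36, 0.62, 0.98, 0.0, 1.54, 2.71]
A [-0.36, 0.72, 1.15, 0.0, 1.28, 2.71]
```

```bash
cat >> h.py <<'E'
YAW=-np.pi/2+.07; O=[0,np.pi/2,YAW]
def pick_pre(r,k,open_=.06):
    r.gripper_to(open_,60)
    r.reach([*B[k][:2],H[k]+.045],O)
E
python3 - <<'E'
from h import *
from cell import r, planner, imaging
pick_pre(r,"D")
s=r.get_state();c=imaging.capture("wrist");cv2.imwrite("pics/wD.png",c["img"][:,:,::-1]);np.savez("pics/wD.npz",**c)
print(s["clock"],s["eef_pos"],s["ee_rot"],s["contact_force"])
from scipy.spatial.transform import Rotation as R
# project expected axis points of D
K=c["camera_matrix"];M=np.linalg.inv(c["mount"]);Rt=R.from_euler("xyz",s["ee_rot"]).as_matrix()
for k in B:
  for z in(0,H[k]):
    p=Rt.T@(np.array([*B[k][:2],z])-s["eef_pos"]);q=M[:3,:3]@p+M[:3,3]
    th=np.arctan2(np.hypot(q[0],q[1]),q[2]);d=q[:2]/np.hypot(*q[:2])*th*K[0,0];print(k,z,(d+K[:2,2]).round(1))
E
```

```text
2.0333 [0.46442316 0.16873353 0.16912429] [2.27575777 1.57048993 0.77650771] [0.58591762 0.39205352 0.15275795]
D 0 [283.6 184.3]
D 0.124 [284.1 222.2]
C 0 [253.2 281.2]
C 0.1025 [244.4 335.1]
B 0 [262.9 396.3]
B 0.0815 [260.2 439. ]
A 0 [246.7 348. ]
A 0.06 [242.3 379.4]
```

View pics/wD.png

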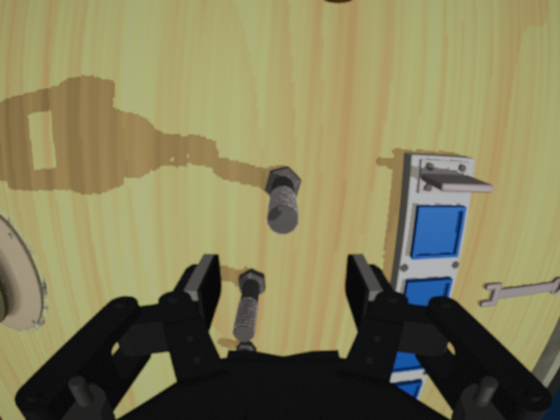

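The wrist view shows D's head at about (284,182) and its top at about (283,220). Both are within 2 px of my estimate, so I'm going ahead with the grasp.

```bash
cat >> h.py <<'E'
def grab(r,k):
    r.move_straight([*B[k][:2],B[k][2]-.019],O,speed=.12)
    r.gripper_to(0.0,60); s=r.get_state()
    print(k,"grip",s["grip_width"],"eef",s["eef_pos"].round(4),"F",s["contact_force"].round(1),s["clock"])
    r.move_straight([*B[k][:2],B[k][2]-.019+.09],O,speed=.12)
def place(r,k):
    t=T[k];z=B[k][2]-.019
    r.reach([*t,z+.09],O)
    r.move_straight([*t,z+.040],O,speed=.12)
    hit=r.move_straight([*t,z+.025],O,speed=.03,stop_force=6)
    s=r.get_state();print("placed",k,hit,"bottom z",(s["eef_pos"][2]-z).round(4),s["eef_pos"].round(4),s["grip_width"],s["contact_force"].round(1))
def release(r,k):
    r.gripper_to(.055); p=r.get_state()["eef_pos"]
    r.move_straight([p[0],p[1],H[k]+.029+.04],O,speed=.15)
    print(r.get_state()["clock"])
E
python3 - <<'E'
from h import *
from cell import r, planner, imaging
grab(r,"D"); c=imaging.capture("wrist");cv2.imwrite("pics/wD2.png",c["img"][:,:,::-1])
place(r,"D")
c=imaging.capture("wrist");cv2.imwrite("pics/wD3.png",c["img"][:,:,::-1])
c=imaging.capture("side");cv2.imwrite("pics/sD3.png",c["img"][:,:,::-1])
E
```

```text
D grip 0.020366699650048486 eef [0.4646 0.168  0.0495] F [-1.6 -0.1  5.8] 3.6667
placed D True bottom z 0.0295 [0.6403 0.1335 0.0785] 0.020361977122953758 [-1.2 -0.6  4.2]
```

View pics/wD3.png

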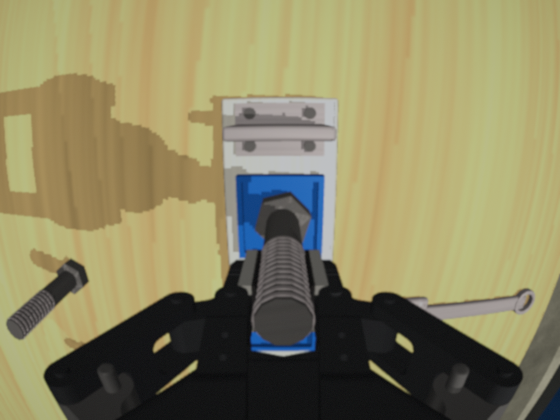

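View pics/sD3.png

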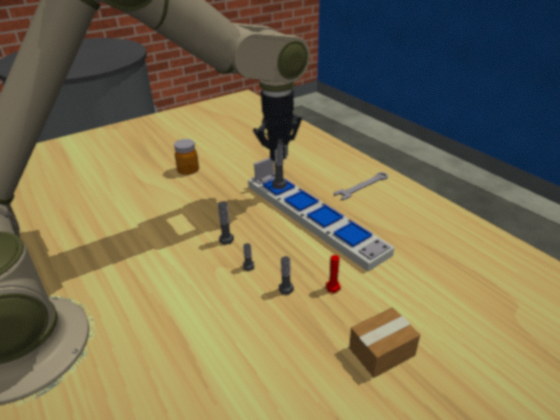

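D's head sits at (285,218) inside its tray, which spans columns 237–323 and rows 175–258, so it's close to centred. Releasing it and looking from above.

Run:
```python
from h import *
from cell import r, planner, imaging
release(r,"D")
c=imaging.capture("wrist");cv2.imwrite("pics/wD4.png",c["img"][:,:,::-1])
pick_pre(r,"C")
s=r.get_state();c=imaging.capture("wrist");cv2.imwrite("pics/wC.png",c["img"][:,:,::-1]);
for n in("scene","side"):
    c=imaging.capture(n);np.savez(f"pics/{n}1.npz",**c);analyse(c,n)
```

```text
7.8
scene blue [227.3 216.6] 242 [ 0.6589 -0.1244  0.031 ] cloud z 0.0306 rng [0.061 0.066 0.015]
scene blue [242.6 230.8] 266 [ 0.6522 -0.0358  0.031 ] cloud z 0.0306 rng [0.062 0.064 0.013]
scene blue [258.3 245.4] 309 [0.6463 0.048  0.031 ] cloud z 0.0306 rng [0.062 0.065 0.014]
scene blue [270.1 265.2] 102 [0.66   0.1379 0.031 ] cloud z 0.0319 rng [0.027 0.062 0.011]
scene tall [235.8 167.7] 522 top 0.0602 medxy [ 0.5132 -0.3541] dir [-0.413 -0.911] col [135.5 108.   76. ]
scene tall [250.  187.3] 108 top 0.0838 medxy [ 0.5382 -0.2017] dir [-0.441 -0.898] col [129.5  35.   30.5]
scene tall [278.7 187.3] 106 top 0.0829 medxy [ 0.4601 -0.1521] dir [-0.503 -0.864] col [87.  84.  81.5]
scene tall [302.3 202.3] 76 top 0.0616 medxy [ 0.434  -0.0521] dir [-0.554 -0.833] col [99.  94.  90.5]
scene tall [320.8 213.6] 175 top 0.1052 medxy [0.4411 0.0559] dir [-0.592 -0.806] col [87. 85. 82.]
scene tall [258.1 244.9] 3078 top 0.157 medxy [0.654  0.0677] dir [-0.454 -0.891] col [101.  99. 147.]
scene tall [382.  297.9] 901 top 0.0891 medxy [0.5174 0.4106] dir [-0.729 -0.685] col [123.  90.  
[... 366 characters left out ...]
012]
side tall [181.8 157.6] 370 top 0.0878 medxy [0.4829 0.379 ] dir [0.34 0.94] col [93. 58. 12.]
side tall [315.9 210.6] 4504 top 0.1552 medxy [ 0.6473 -0.0028] dir [0.625 0.781] col [ 89.  90. 131.]
side tall [223.5 218.7] 333 top 0.1051 medxy [0.4329 0.0428] dir [0.417 0.909] col [70. 67. 66.]
side tall [247. 253.] 155 top 0.0618 medxy [ 0.4283 -0.0612] dir [0.467 0.884] col [75. 73. 71.]
side tall [333.4 269.1] 276 top 0.0842 medxy [ 0.5302 -0.2124] dir [0.671 0.741] col [114.  11.   5.]
side tall [284.8 270.7] 271 top 0.0838 medxy [ 0.4525 -0.1625] dir [0.559 0.829] col [74. 72. 70.]
side tall [383.6 338.7] 2838 top 0.0589 medxy [ 0.4966 -0.3805] dir [0.789 0.615] col [148. 108.  59.]
```

View pics/wD4.png

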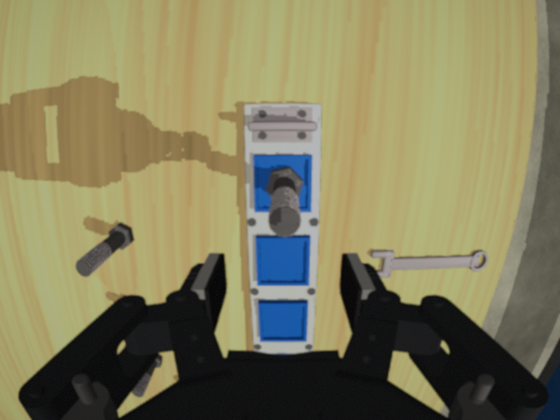

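View pics/wC.png

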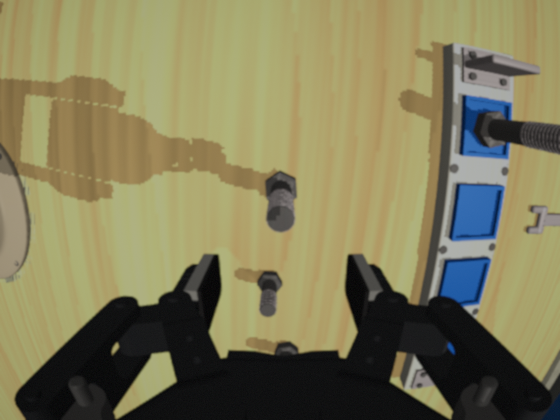

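D stands upright, with its head at (284,183) and the tray centre at about (282,183). C's head is at (281,185), centred between the fingers. Next I'll do C, then B.

```bash
cat >> h.py <<'E'
for k in "CBA": T[k]=(T[k][0]-.0015,T[k][1])
E
python3 - <<'E'
from h import *
from cell import r, planner, imaging
grab(r,"C"); place(r,"C"); release(r,"C")
c=imaging.capture("wrist");cv2.imwrite("pics/wC4.png",c["img"][:,:,::-1])
pick_pre(r,"B",.05)
c=imaging.capture("wrist");cv2.imwrite("pics/wB.png",c["img"][:,:,::-1]);
E
```

```text
C grip 0.018408191671514345 eef [0.4371 0.0492 0.0415] F [-1.1  0.1  5.4] 10.6167
placed C True bottom z 0.0295 [0.6438 0.0472 0.0705] 0.018220084064046 [-0.7  0.8  4.2]
14.6167
```

View pics/wC4.png

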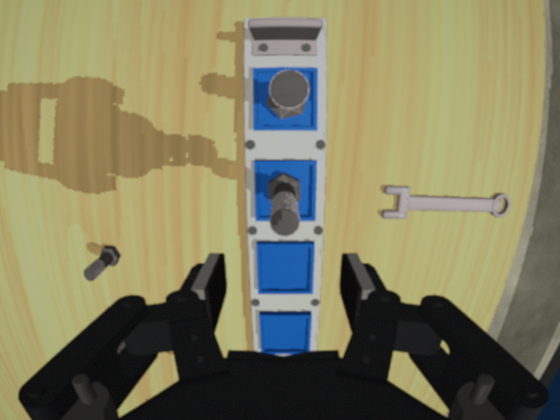

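View pics/wB.png

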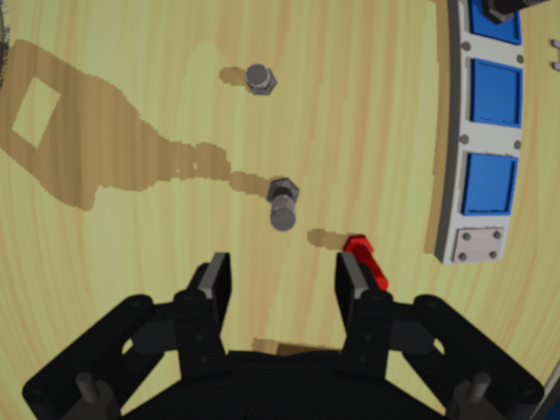

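C stands in tray 2, with its head at (285,188) and the tray centre at about (284,190). B is centred between the fingers, and the red bolt at (360,250) is clear of the finger. Continuing with B and A.

Run:
```python
from h import *
from cell import r, planner, imaging
grab(r,"B"); place(r,"B"); release(r,"B")
c=imaging.capture("wrist");cv2.imwrite("pics/wB4.png",c["img"][:,:,::-1])
pick_pre(r,"A",.05)
c=imaging.capture("wrist");cv2.imwrite("pics/wA.png",c["img"][:,:,::-1]);
```

```text
B grip 0.01549660493908587 eef [ 0.4567 -0.1575  0.0316] F [0.3 0.7 6.9] 17.375
placed B True bottom z 0.0297 [ 0.6499 -0.0371  0.0607] 0.01582453023594829 [ 0.7 -0.5  4.1]
21.375
```

View pics/wB4.png

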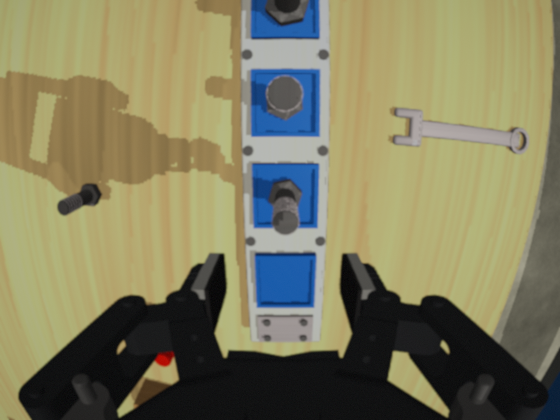

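View pics/wA.png

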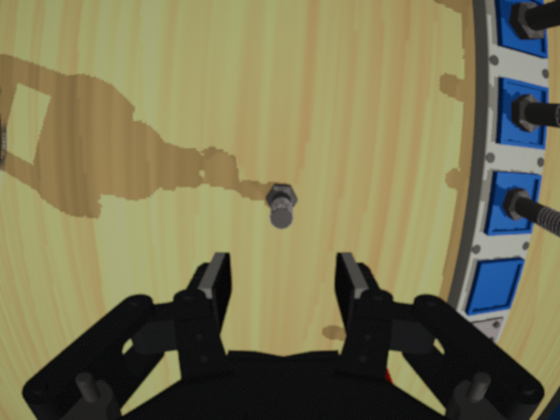

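Run:
```python
from h import *
from cell import r, planner, imaging
grab(r,"A"); place(r,"A"); release(r,"A")
p=r.get_state()["eef_pos"]
c=imaging.capture("wrist");cv2.imwrite("pics/wA4.png",c["img"][:,:,::-1])
r.move_straight([p[0],p[1],.25],O)
r.reach([.42,-.02,.25],O)
for n in("scene","side","wrist"):
    c=imaging.capture(n);np.savez(f"pics/{n}2.npz",**c);cv2.imwrite(f"pics/{n}2.png",c["img"][:,:,::-1])
    if n=="wrist":continue
    W=world(c)
    q=W[(W[...,2]>.065)&(W[...,2]<.16)&(W[...,0]>.6)&(W[...,0]<.7)&(abs(W[...,1])<.3)]
    for k in "DCBA":
        s=q[np.hypot(q[:,0]-T[k][0],q[:,1]-T[k][1])<.03]
        print(n,k,len(s),np.median(s,0).round(4),"top",s[:,2].max().round(3),"lowhalf",np.median(s[s[:,2]<.065+(H[k]-.036)/2],0).round(4),"target",T[k])
print(r.get_state()["clock"])
```

```text
A grip 0.01325515490326645 eef [ 0.4314 -0.0571  0.0217] F [-0.4  0.5  5.8] 23.875
placed A True bottom z 0.0298 [ 0.6568 -0.1254  0.0508] 0.013079463468492012 [0.6 0.2 4.3]
27.8333
scene D 263 [0.6445 0.1424 0.1192] top 0.156 lowhalf [0.645  0.1431 0.0862] target (0.64, 0.1335)
scene C 176 [0.6476 0.0541 0.1049] top 0.135 lowhalf [0.6482 0.055  0.0813] target (0.6435000000000001, 0.0472)
scene B 103 [ 0.6535 -0.0308  0.0922] top 0.113 lowhalf [ 0.6537 -0.0303  0.0773] target (0.6495000000000001, -0.0371)
scene A 51 [ 0.6596 -0.1203  0.0819] top 0.094 lowhalf [ 0.6604 -0.1196  0.0712] target (0.6565000000000001, -0.1253)
side D 319 [0.6335 0.1264 0.1159] top 0.156 lowhalf [0.6327 0.1263 0.0881] target (0.64, 0.1335)
side C 246 [0.6376 0.0409 0.103 ] top 0.134 lowhalf [0.6372 0.0407 0.0816] target (0.6435000000000001, 0.0472)
side B 170 [ 0.6449 -0.0423  0.093 ] top 0.113 lowhalf [ 0.6439 -0.043   0.0763] target (0.6495000000000001, -0.0371)
side A 98 [ 0.6518 -0.1282  0.0811] top 0.091 lowhalf [ 0.6514 -0.1293  0.0709] target (0.6565000000000001, -0.1253)
30.0
```

View pics/wA4.png

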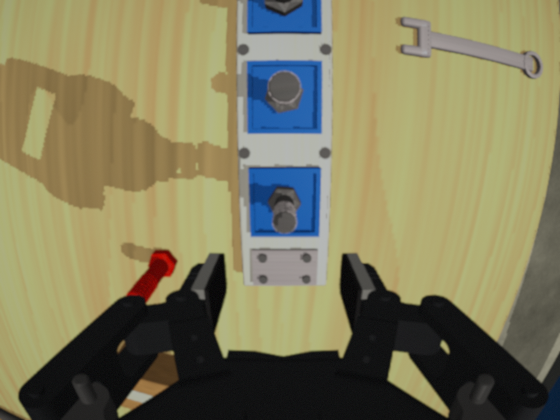

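View pics/side2.png

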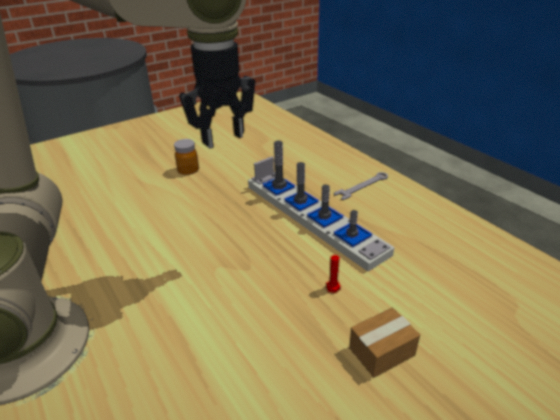

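View pics/scene2.png

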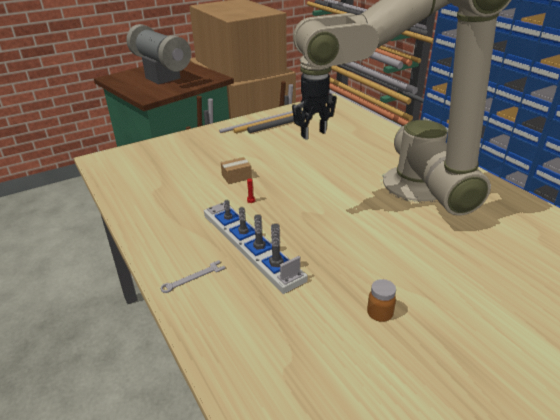

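All four stand upright in the right order. In the A close-up the head is about 5 px off the tray centre, so I'll measure the offset in each tray from above. There's plenty of time.

Run:
```python
from h import *
from cell import r, planner, imaging
from scipy.spatial.transform import Rotation as R
for k,name in (("A","wv1"),("B","wv2")):
    r.reach([T[k][0],T[k][1]-.08,.25],O); r.hold(.3)
    s=r.get_state();c=imaging.capture("wrist");cv2.imwrite(f"pics/{name}.png",c["img"][:,:,::-1])
    K=c["camera_matrix"];Rt=R.from_euler("xyz",s["ee_rot"]).as_matrix();M=c["mount"]
    v,u=np.mgrid[:420,:560];x=u-K[0,2];y=v-K[1,2];rr=np.hypot(x,y)+1e-9;th=rr/K[0,0]
    d=np.stack([np.tan(th)*x/rr,np.tan(th)*y/rr,np.ones_like(x)],-1)*c["z_map"][...,None]
    d[th>1.3]=np.nan
    W=((d@M[:3,:3].T+M[:3,3])@Rt.T)+s["eef_pos"]
    im=c["img"].astype(int);blue=((im[...,2]>im[...,0]+50)&(W[...,2]>.02)&(W[...,2]<.045)).astype(np.uint8)
    n,l,st,ce=cv2.connectedComponentsWithStats(blue)
    dark=(im[...,2]<im[...,0]+35)
    for i in range(1,n):
        if st[i,4]<400: continue
        P=W[l==i][:,:2].astype(np.float32); box=cv2.minAreaRect(P*1000)
        ctr=np.array(box[0])/1000
        near=dark&(np.hypot(W[...,0]-ctr[0],W[...,1]-ctr[1])<.024)&(W[...,2]>.034)
        m=near&(W[...,2]<.048); top=near&(W[...,2]>.06)
        f=cv2.minAreaRect((W[m][:,:2]*1000).astype(np.float32)) if m.sum()>5 else None
        print(name,"tray",ctr.round(4),np.round(box[1],0),"head",f and (np.round(f[0],1),np.round(f[1],1)),"shank med",np.median(W[top],0).round(4) if top.sum() else None)
print(r.get_state()["clock"])
```

```text
wv1 tray [ 0.6507 -0.038 ] [60. 60.] head (array([648.9, -39.6]), array([24.4, 26.5])) shank med [ 0.6498 -0.0408  0.1088]
wv1 tray [ 0.6567 -0.1258] [60. 59.] head (array([ 655.6, -123.7]), array([24.3, 22.3])) shank med [ 0.6504 -0.1325  0.4192]
wv2 tray [0.6438 0.0461] [59. 59.] head (array([643.1,  44.8]), array([28.6, 26.2])) shank med [0.643  0.0424 0.1293]
wv2 tray [ 0.6497 -0.0377] [60. 59.] head (array([648.3, -38.2]), array([23.7, 27. ])) shank med [ 0.6439 -0.0457  0.4183]
wv2 tray [ 0.656  -0.1256] [60. 59.] head (array([ 655. , -120.5]), array([24. , 17.1])) shank med [ 0.6515 -0.1067  0.3602]
32.2917
```

```bash
python3 -c "
import cv2,numpy as np
a=cv2.imread('pics/wv1.png');b=cv2.imread('pics/wv2.png')
cv2.imwrite('pics/wv.png',np.hstack([cv2.resize(x[60:360,150:410],None,fx=1.5,fy=1.5) for x in(a,b)]))"
```

```text
(no output)
```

View pics/wv.png

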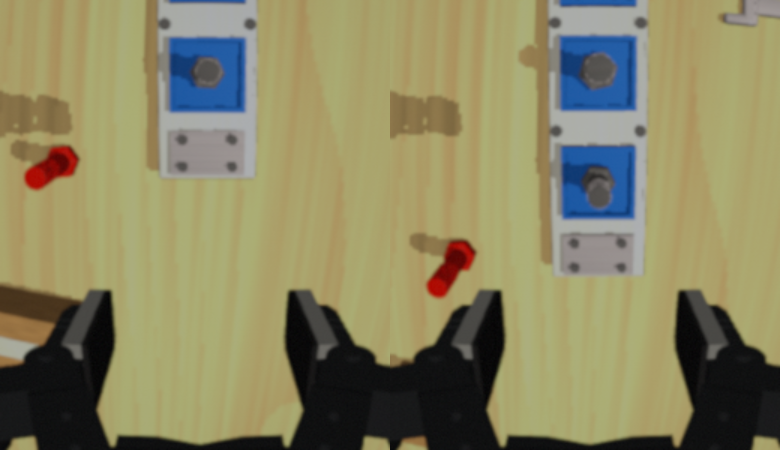

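From above, A and B are about 1–2 mm off their tray centres. The gripper is clear of everything, so I'm handing in.

```bash
python3 -c "
from cell import r,job
print(r.get_state()['clock'],r.get_state()['contact_force']); print(job.sign_off())"
```

```text
32.2917 [-0.06053103 -0.67960778  0.70119223]
the job is handed in; nothing more can be done
None
```

The four bolts stand upright on their heads in the trays, and I handed the job in at about 32 s of the 112 s allowed. Going away from the end stop, they are D (tallest), C, B and A (shortest). I did not touch the jar or the red bolt.

- **Placement:** I grasped each bolt by the shank and lowered it until it touched the tray floor. The floor read 29.5–29.8 mm each time, against 29 mm expected.
- **Last checks:** After the last placement, the scene and side views showed all four upright, with tops at about 156, 135, 113 and 92 mm. From the wrist camera the bolts were about 1–2 mm off their tray centres. D was checked this way only just after it was placed.
- **Disagreements:**
  - The A close-up first suggested an offset of about 4 mm. A view from more directly above gave about 2 mm.
  - In the last wrist view, A's head was partly hidden by its shank and read about 5 mm off, so I did not rely on that figure.
  - The gripper width read 1.6–2.9 mm below each shank diameter, but every grasp held.

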